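Bolt the forme into the proofing bed

TASK

Push the type forme (the steel chase of locked-up type) along the proofing bed until it is fully home against the head bearer at the far end. Then press the ribbed bar of the spring catch down with one fingertip and keep it down while the other fingertip pushes the bolt by its upright thumb plate all the way in behind the chase; let the catch spring back up to lock it. Only push and press: nothing is gripped or lifted, and the loose pieces round the bed stay where they are.

Things in the scene. Friction and masses are not known exactly. Their poses are not given: they have to be found in the camera images.
- bed: Dark iron proofing bed, fixed on the table. Origin on the table midway between its side bearers; +x along the bed to the head bearer, +y left, z up. Plate x -130..85, y -100..100 mm, top z = 10. Steel bearers, tops z = 33: across the far end and along both sides (inner faces y = -90, +90); near end open. Bolt bracket outside the right bearer: 8 mm plate, y -100..-217, x -132..-43 mm.
- head_face (a point): Middle of the near face of the head bearer, 21 mm above the table, axes as the bed's. The forme is home when its far_bar lies on it.
- type_forme: Type forme, loose on the bed plate: steel chase 130 (x) by 175 mm (y), bars 12 wide, 17 high (tops 27 mm above the table), filled with wood furniture, quoins and type up to 37 mm above it; 0.6 to 1 kg. Origin mid underside, axes as the bed's. It starts 15 to 45 mm short of the head bearer and slides easily along the oiled bed's +x between the side bearers (2.5 mm play each side).
- near_bar (a point): Middle of the outer face of the chase's near bar (the side to push on), half-way up the bar; x points along the bed towards the head bearer.
- far_bar (a point): Middle of the outer face of the chase's far bar (the side that meets the head bearer), half-way up the bar.
- bolt (a joint): Travel of the steel bolt along the bed's +y, m: 0 drawn back (start), 0.036 fully in (end stop), its nose then 32 mm in behind the chase's near bar. Bar 12 mm square, 13 to 25 mm above the table, through a hole in the right bearer; a forme that is not home blocks it. Friction about 2 N. While the catch is up its nib stands in a notch (one every 12 mm, first at 0, last at 0.036): bolt locked.
- thumb_plate (a point): Middle of the bolt's upright thumb plate, 41 mm above the table, moving with the bolt; axes as the bed's. Plate 30 mm wide (x), 8 thick (y), top 57 mm above the table; push its -y face towards the bed's +y. Behind it (to -y) nothing on the bolt's line is higher than 30 mm, but for the plate's foot, 32 mm high, 6 mm out from the plate.
- catch (a joint): How far the catch's press bar is pushed down, m: 0 up (locked), 0.009 fully down. The nib leaves the notches at about 0.005: press 0.0065 or more. The spring takes 3 N to start and 8 N fully down, and lifts the bar when let go.
- press_bar (a point): Middle of the top face of the catch's ribbed press bar, 45 mm above the table when up, 36 fully down; axes as the bed's. Bar 32 mm wide (x), 80 long (y), beside the bolt on its near side: its middle line lies 40 mm to -x of the thumb plate's middle, and at the start its middle is 8.5 mm to -y of the plate's. Press anywhere along it; the finger may slide along it.
- spare_quoin_key: Quoin key, a T-shaped steel key 70x90x12 mm, lying loose on the table left of the bed; leave it.
- spare_furniture_u1: U-shaped grey metal furniture 52x36x34 mm, loose on the table in front of the bed on the left; leave it. Origin under its centre.
- spare_wedge_wood: Wooden wedge 60x16x20 mm, loose on the table right of the bed beyond the bolt bracket; leave it. Origin under its centre.
- spare_sort_block: Wooden sort block 44x36x23 mm, loose on the table right of the bed, further back; leave it. Origin under its centre.
- spare_furniture_w2: Wooden furniture 60x24x18 mm, loose on the table in front of the bolt bracket; leave it. Origin under its centre.

How it is judged:
By the outcome, as a careful person would: the job done as asked, in the order asked, and still so for the second after the job is handed in, with the robot touching nothing.
It also fails if it takes over 51 s, if anything falls off the work surface, if the arm or the gripper's body presses on something with over 40 N, if the wrist force passes 120 N, or if a joint passes its speed limit or range.

ROBOT

A 6-joint arm with a two-finger parallel gripper is mounted at the origin on a cart in front of the work surface, level with it; the furniture and walls round the work are solid. World frame = base frame: x ahead of the robot, y to its left, z up, the work surface at z = 0. Lengths are in m, angles in rad, forces in N, time in s.
With the tool pointing down it reaches from about 0.25 to 0.725 m from the base axis. Payload 4 kg.
Tool frame: the origin (TCP) lies between the finger pads; the fingertips stand 8 mm ahead of it and the grasp point (between the pads) lies 11 mm behind it (bot.tip_reach is the distance from the TCP to the fingertips, in m); z points along the fingers, y is the line along which they close (so a half turn about z gives the same grasp; the last joint's range is limited). The gripper opens to 85 mm and grips with 20 to 120 N. Pads are 22 mm wide; open, the fingers measure 114 mm over their backs; the gripper's body (76 mm by 85 mm) begins 54 mm behind the grasp point. The pads swing forward as they close: fully open they stand 13 mm farther back than shut.
Start: joints at [-1.335, 0.241, 0.005, 1.335, 0, 1.571], TCP at [0.117, -0.486, 0.2] pointing down, gripper open.
Joint ranges: [-2.72, 2.72], [-1.05, 1.87], [-1.09, 1.28], [-1.99, 2.15], [-1.42, 1.44], [-3.14, 3.14]. Speed limits (rad/s): [2.79, 2.79, 3.14, 3.14, 3.14, 3.14].

INTERFACE

Orientations are given as a unit quaternion [x, y, z, w].
In Python, from workcell import bot gives the robot as it stands.
- The arm moves only by the tool move_arm, never from a script. Its argument "deltas" is a list of rows, each a list of 7 numbers: the opening, from 0 (shut) to 1 (fully open), then the shift along the tool's x, y, z in mm, then the turn, a rotation vector about the tool's x, y, z in degrees. In form: [[gripper, tx, ty, tz, ax, ay, az], ...]. A call has 1 to 10 rows; each row shifts and turns the commanded pose from where the row before left it, along the tool's axes as they then stand; what a row does not reach is not made up. A row lasts 1/12 s, in which the tool goes at most 41.7 mm and 7.16 degrees, less where a joint would pass 70% of its speed; a pose out of reach is approached as far as the arm can. A call is refused whole if a number of a shift passes 41.7 or a number of a turn 7.16, either way. A call with a gripper value outside its range is refused whole. The fingers move at their own pace and stop on an object; the grip force is fixed at half the most. Time passes only in rows, so rows that do not move let the fingers close. It gives the time, the measured TCP pose, the force, the opening and the grip force at its end, in the units of the state.
- bot.get_obs(): the state, without advancing time (a new reading comes with each control period).
- bot.camera(name): name is "scene" or "top"; returns the picture (420x560x3 uint8, blue, green, red); there is no depth.
- bot.calibration(name): a dict with "K" (3x3 intrinsics, pixels), "dist_coeffs" ([k1, k2, p1, p2, k3] as OpenCV has them; the pictures are not rectified), "position" and "orientation" of the camera in the world. Camera axes: x right, y down, z forward; pixel columns grow to the right and rows downward; lengths in m; the calibration is good to about 2 mm. A picture is of the moment at which its call begins. calibration takes no time and is no camera call.
- bot.job_done(): hands the job in; it is judged then, once.
Trained networks look in the newest picture that a camera, given by its name, has taken for a name from the list of things; names that differ only in an ending like _2 or _b are one class to them, and where a whole thing is asked for, a point or a joint stands for the part that bears it (a point fixed in the world has none). Each returns a list of dicts, best first, with "conf" (0 to 1); they miss things now and then, are a little off and sometimes report something else, mostly with a low value. They report only what shows in the picture. A call takes as long as a camera call.
- bot.outline_of(query, camera): "pixels" (420x560 bool, what is visible of it) and "rect" ([left, top, width, height] in pixels, round what is visible of it).
The state is a dict: "clock": time; "joint_pos": joint angles; "joint_vel": joint speeds; "tau": joint torques, N m; "eef_pos": TCP position; "tool_rot": TCP orientation; "ft_force": force on the tool from outside, world axes, zero at the start; "ft_torque": the same for the moment, N m; "grip_width": finger opening in m; "grasp_force": force on a finger pad.
Only numpy, scipy, OpenCV 4.12 (cv2) and the standard library are available. Lean on these libraries where they do the work, as an engineer would, in place of code of your own. Each camera call takes 0.05 s, during which the arm holds its last target. There are 200 camera calls.

## Working session

There is one attempt and no reset: what is moved stays moved. The work goes in short steps, Python scripts to look and compute and a tool call to move; the robot and the scene stay as the last step left them, time stands still between calls to the robot, and variables do not carry over. Pictures are saved under pics/ and viewed, at most 13 in all, crops included, and the job is handed in when it is done.

Besides the shell and the picture viewer there is one more tool, called after ">>>" as name([rows], argument=value, ...), one row to a line, values as JSON. move_arm: Moves the arm, as the interface text tells. Its arguments: {"type":"object","properties":{"deltas":{"type":"array","items":{"type":"array","items":{"type":"number"}}}},"required":["deltas"]}

```bash
mkdir -p pics; cat > h.py <<'E'
import numpy as np,cv2
from scipy.spatial.transform import Rotation as R
from workcell import bot
def ray(cam,px):
    c=bot.calibration(cam);K=np.array(c["K"]);d=np.array(c["dist_coeffs"])
    u=cv2.undistortPoints(np.array(px,float).reshape(-1,1,2),K,d).reshape(-1,2)
    q=R.from_quat(c["orientation"]);return np.array(c["position"]),q.apply(np.c_[u,np.ones(len(u))])
def at_z(cam,px,z):
    p,d=ray(cam,px);return p+d*((z-p[2])/d[:,2])[:,None]
def proj(cam,P):
    c=bot.calibration(cam);K=np.array(c["K"]);d=np.array(c["dist_coeffs"])
    q=R.from_quat(c["orientation"]).inv();X=q.apply(np.atleast_2d(P)-np.array(c["position"]))
    return cv2.projectPoints(X,np.zeros(3),np.zeros(3),K,d)[0].reshape(-1,2)
E
python3 - <<'E'
from h import *
for c in("scene","top"):
    cv2.imwrite(f"pics/{c}0.png",bot.camera(c)); k=bot.calibration(c);print(c,k["position"],np.round(R.from_quat(k["orientation"]).as_matrix(),2).tolist(),k["K"][0][0])
    for n in("bed","type_forme","bolt","catch","thumb_plate","press_bar"):
        for r in bot.outline_of(n,c)[:1]:
            m=r["pixels"].astype(np.uint8);rr=cv2.minAreaRect(cv2.findNonZero(m));print(n,round(r["conf"],2),r["rect"],int(m.sum()),np.round(cv2.boxPoints(rr)).tolist())
o=bot.get_obs();print(o["clock"],o["eef_pos"],o["tool_rot"],bot.tip_reach,o["grip_width"])
E
```

```text
scene [0.20943232 0.76779843 0.46298595] [[-0.89, -0.2, 0.42], [-0.46, 0.37, -0.8], [0.01, -0.91, -0.42]] 533.3469413554437
bed 0.71 [188.7, 194.4, 199.6, 93.0] 6552 [[185.0, 228.0], [359.0, 155.0], [394.0, 237.0], [219.0, 310.0]]
type_forme 0.7 [216.9, 206.5, 119.4, 56.5] 3654 [[217.0, 234.0], [315.0, 189.0], [336.0, 236.0], [238.0, 281.0]]
bolt 0.74 [332.2, 198.0, 17.0, 25.5] 299 [[332.0, 220.0], [335.0, 194.0], [350.0, 196.0], [346.0, 222.0]]
catch 0.59 [346.9, 199.3, 29.6, 24.3] 405 [[342.0, 211.0], [374.0, 195.0], [380.0, 208.0], [348.0, 224.0]]
thumb_plate 0.53 [330.6, 194.1, 21.7, 24.2] 293 [[332.0, 220.0], [334.0, 194.0], [350.0, 196.0], [347.0, 221.0]]
press_bar 0.95 [341.0, 199.6, 40.5, 24.9] 423 [[342.0, 211.0], [373.0, 194.0], [380.0, 207.0], [349.0, 224.0]]
top [0.44980436 0.00656058 0.90331249] [[-0.0, -0.99, 0.17], [-1.0, 0.01, 0.05], [-0.05, -0.17, -0.98]] 437.5978704295363
bed 0.91 [230.6, 135.1, 162.8, 143.9] 7776 [[230.0, 237.0], [258.0, 133.0], [412.0, 176.0], [384.0, 279.0]]
type_forme 0.96 [243.2, 161.9, 101.9, 83.5] 5424 [[242.0, 222.0], [258.0, 160.0], [342.0, 183.0], [326.0, 245.0]]
bolt 0.8 [333.7, 227.9, 57.7, 24.9] 427 [[334.0, 239.0], [338.0, 222.0], [393.0, 237.0], [389.0, 254.0]]
catch 0.91 [342.5, 248.4, 41.9, 24.5] 691 [[339.0, 261.0], [344.0, 242.0], [385.0, 253.0], [380.0, 271.0]]
thumb_plate 0.62 [336.3, 228.5, 55.4, 22.4] 447 [[333.0, 241.0], [337.0, 224.0], [392.0, 235.0], [389.0, 252.0]]
press_bar 0.87 [339.2, 243.8, 46.7, 25.9] 737 [[340.0, 261.0], [345.0, 241.0], [385.0, 251.0], [380.0, 271.0]]
0.7 [ 0.11681661 -0.48617143  0.19993668] [ 9.93057662e-01  1.17628564e-01 -5.46694962e-06  2.59776343e-05] 0.008 0.08532928047183856
```

View pics/scene0.png

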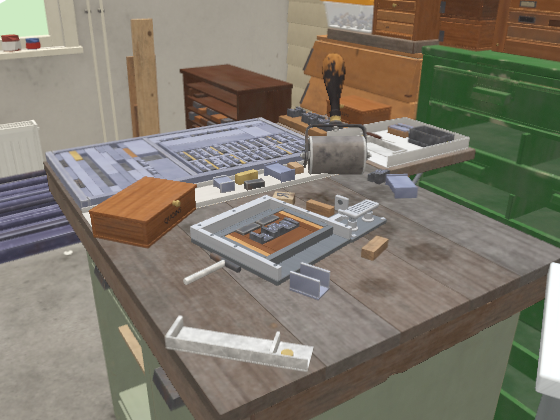

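View pics/top0.png

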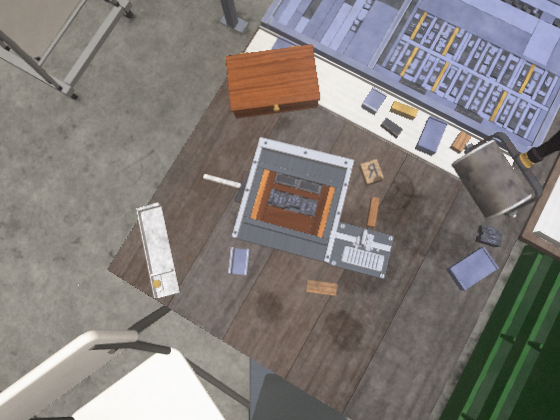

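The top picture shows the bed centred near (295,203), turned about 15° clockwise, with the bracket and ribbed bar at (362,258) and the thumb plate near (368,240). Next I'll enlarge it to pick corners.

```bash
python3 - <<'E'
import cv2
t=cv2.imread("pics/top0.png")[130:285,225:405]
cv2.imwrite("pics/tc.png",cv2.resize(t,None,fx=3.8,fy=3.8,interpolation=cv2.INTER_CUBIC))
s=cv2.imread("pics/scene0.png")[185:285,185:395]
cv2.imwrite("pics/sc.png",cv2.resize(s,None,fx=3.8,fy=3.8,interpolation=cv2.INTER_CUBIC))
E
```

```text
(no output)
```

View pics/tc.png

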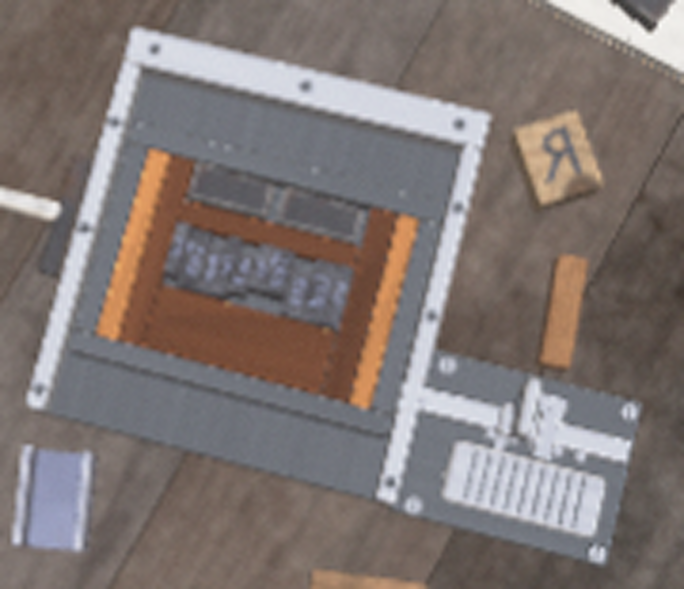

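View pics/sc.png

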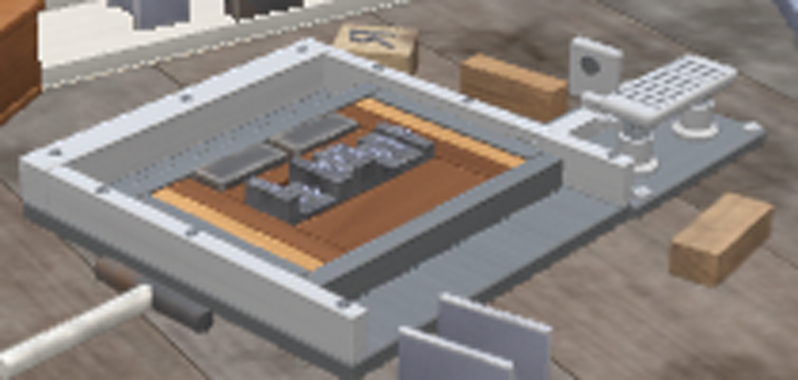

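The crops show clear bearer, bracket, press-bar and thumb-plate corners. I'll fit the bed pose to these with the given sizes.

```bash
cat > fit.py <<'E'
from h import *
from scipy.optimize import least_squares
T=lambda *p:np.array(p)/3.8+[225,130]-.37
S=lambda *p:np.array(p)/3.8+[185,185]-.37
obs=[("top",T(135,28),(85,100,33)),("top",T(490,114),(85,-100,33)),("top",T(28,404),(-130,100,33)),("top",T(396,502),(-130,-100,33)),
("top",T(605,563),(-132,-217,8)),("top",T(641,403),(-43,-217,8)),
("scene",S(20,158),(85,100,33)),("scene",S(310,38),(85,-100,33)),("scene",S(365,312),(-130,100,33)),("scene",S(633,165),(-130,-100,33)),("scene",S(765,127),(-132,-217,8))]
def W(p,P): return R.from_euler('z',p[2]).apply(np.atleast_2d(np.array(P,float))/1e3)+[p[0],p[1],0]
def fit(ob):
    # bed pose plus a small image shift of each camera (calibration error)
    f=lambda p:np.r_[np.concatenate([proj(c,W(p,P))[0]-u-(p[3:5] if c=="top" else p[5:7]) for c,u,P in ob]),p[3:]*0.7]
    return least_squares(f,[.42,0,-.25,0,0,0,0],loss='soft_l1')
def bedpt(p,c,px,z):
    px=np.array(px)+(p[3:5] if c=="top" else p[5:7])
    w=at_z(c,px,z/1e3)-[p[0],p[1],0]
    return R.from_euler('z',-p[2]).apply(w)*1e3
if __name__=="__main__":
    r=fit(obs);p=r.x;print(np.round(p,4));print(np.round(r.fun,2))
    np.save("p.npy",p)
    print("forme near",bedpt(p,"top",[T(70,350),T(385,433)],27).round(1).tolist())
    print("forme near scene",bedpt(p,"scene",[S(330,272),S(560,158)],27).round(1).tolist())
    print("press",bedpt(p,"top",[T(457,440),T(606,477),T(600,537),T(443,500)],45).round(1).tolist())
    print("press sc",bedpt(p,"scene",[S(605,112),S(737,70),S(685,52),S(640,122)],45).round(1).tolist())
    print("thumb top",bedpt(p,"top",[T(530,378),T(540,378)],57).round(1).tolist())
    print("thumb sc",bedpt(p,"scene",[S(572,38),S(621,52)],57).round(1).tolist())
    print("headface",bedpt(p,"top",[T(140,68),T(463,145)],33).round(1).tolist())
    t=cv2.resize(cv2.imread("pics/top0.png")[225:275,320:400],None,fx=9,fy=9,interpolation=cv2.INTER_CUBIC)
    cv2.imwrite("pics/br.png",t)
E
python3 fit.py
```

```text
[ 6.347e-01  1.900e-03 -2.592e-01  9.253e-01 -2.788e-01 -5.000e-04
 -1.084e-01]
[-0.76 -0.41  0.12 -0.41 -0.54  0.48  0.05  0.18  0.83  0.42  0.86 -0.4
 -0.16 -0.22 -0.24 -0.36 -2.63  1.55  1.2  -1.7   0.66  0.61  0.65 -0.2
 -0.   -0.08]
forme near [[-95.0, 86.2, 27.0], [-95.9, -86.2, 27.0]]
forme near scene [[-89.7, 71.6, 27.0], [-95.6, -85.0, 27.0]]
press [[-91.8, -121.8, 45.0], [-91.2, -199.2, 45.0], [-121.5, -202.9, 45.0], [-123.4, -121.9, 45.0]]
press sc [[-102.5, -110.5, 45.0], [-122.0, -197.5, 45.0], [-89.8, -198.6, 45.0], [-121.4, -112.8, 45.0]]
thumb top [[-53.2, -149.2, 57.0], [-51.9, -154.0, 57.0]]
thumb sc [[-52.4, -150.0, 57.0], [-81.1, -152.5, 57.0]]
headface [[63.2, 89.6, 33.0], [63.9, -89.8, 33.0]]
```

View pics/br.png

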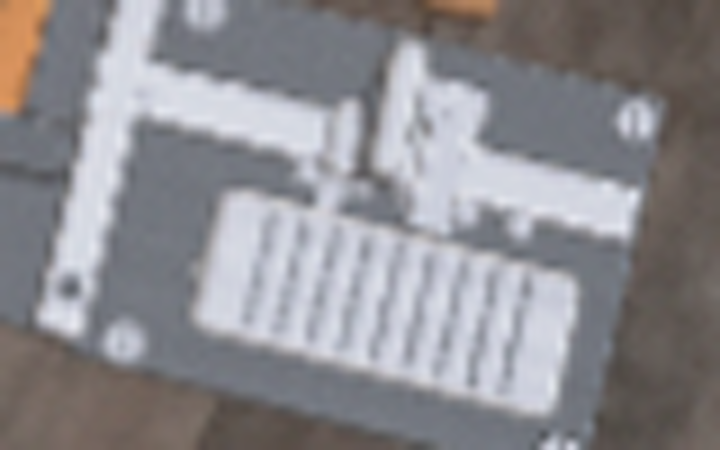

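>>> move_arm([
  [0,0,0,0,0,0,-6.85],
  [0,0,0,0,0,0,-6.85],
  [0,0,0,0,0,0,-6.85],
  [0,0,0,0,0,0,-6.85],
  [0,0,0,0,0,0,-6.85],
  [0,0,0,0,0,0,-6.85],
  [0,0,0,0,0,0,-6.85],
  [0,0,0,0,0,0,-6.85],
  [0,0,0,0,0,0,-6.8],
  [0,0,0,0,0,0,0],
])

```text
clock: 1.53
eef_pos: [0.1168, -0.4862, 0.1999]
tool_rot: [0.792, 0.61, -0.0, 0.0]
ft_force: [1.0, -0.3, 0.0]
grip_width: -0.0003
grasp_force: 0.0
```

```bash
cat > st.py <<'E'
from h import *
p=np.load("p.npy");o=bot.get_obs();r=R.from_euler('z',-p[2])
b=r.apply(np.array(o["eef_pos"])-[p[0],p[1],0])*1e3
print("t",round(o["clock"],2),"bed xyz",b.round(1),"F bed",r.apply(o["ft_force"]).round(1),"M",np.round(o["ft_torque"],2),"w",round(o["grip_width"]*1e3,1))
print("tool in bed",np.round((r*R.from_quat(o["tool_rot"])).as_matrix(),3).tolist(),np.round(o["joint_pos"],2))
E
python3 st.py
```

```text
t 1.53 bed xyz [-375.5 -604.5  199.9] F bed [ 1.1 -0.   0. ] M [-0.05 -0.01 -0.06] w -0.3
tool in bed [[-0.001, 1.0, 0.0], [1.0, 0.001, -0.0], [-0.0, 0.0, -1.0]] [-1.33  0.24  0.01  1.34  0.    0.49]
```

>>> move_arm([
  [0,20,8,0,0,0,0],
  [0,33,13.5,0,0,0,0],
  [0,33,13.5,0,0,0,0],
  [0,33,13.5,0,0,0,0],
  [0,33,13.5,0,0,0,0],
  [0,33,13.5,0,0,0,0],
  [0,33,13.5,0,0,0,0],
  [0,33,13.5,0,0,0,0],
  [0,33,13.5,0,0,0,0],
  [0,33,13.5,0,0,0,0],
])

```text
clock: 2.37
eef_pos: [0.3242, -0.2116, 0.2002]
tool_rot: [0.794, 0.608, 0.0, 0.0]
ft_force: [0.3, -1.9, 0.3]
grip_width: -0.0001
grasp_force: 0.0
```

>>> move_arm([
  [0,33,13.5,0,0,0,0],
  [0,33,13.5,0,0,0,0],
  [0,33,13.5,0,0,0,0],
  [0,33,13.5,0,0,0,0],
  [0,33,13.5,0,0,0,0],
  [0,33,13.5,0,0,0,0],
  [0,33,13.5,0,0,0,0],
  [0,33,9,0,0,0,0],
  [0,24,0,0,0,0,0],
  [0,0,0,0,0,0,0],
])

```text
clock: 3.2
eef_pos: [0.4989, 0.0426, 0.1995]
tool_rot: [0.792, 0.61, 0.001, -0.001]
ft_force: [0.6, -0.1, -0.3]
grip_width: -0.0
grasp_force: 0.0
```

```bash
python3 st.py
```

```text
t 3.2 bed xyz [-141.7    4.6  199.5] F bed [ 0.6  0.1 -0.3] M [ 0.01  0.02 -0.  ] w -0.0
tool in bed [[-0.001, 1.0, -0.0], [1.0, 0.001, 0.002], [0.002, -0.0, -1.0]] [0.08 0.24 0.01 1.33 0.   1.91]
```

>>> move_arm([
  [0,0,0,25,0,0,0],
  [0,0,0,30,0,0,0],
  [0,0,0,30,0,0,0],
  [0,0,0,30,0,0,0],
  [0,0,0,25,0,0,0],
  [0,0,0,20,0,0,0],
  [0,0,0,10,0,0,0],
  [0,0,0,5,0,0,0],
  [0,0,0,0,0,0,0],
  [0,0,0,0,0,0,0],
])

```text
clock: 4.03
eef_pos: [0.4983, 0.0385, 0.0258]
tool_rot: [0.793, 0.609, 0.001, 0.0]
ft_force: [0.2, 0.7, 0.8]
grip_width: -0.0
grasp_force: 0.0
```

```bash
python3 - <<'E'
from h import *
import st
a=bot.camera("scene")[150:290,180:400]
cv2.imwrite("pics/s1.png",cv2.resize(a,None,fx=3.6,fy=3.6,interpolation=cv2.INTER_CUBIC))
E
```

```text
t 4.03 bed xyz [-141.2    0.5   25.8] F bed [-0.   0.7  0.8] M [ 0.06  0.   -0.  ] w -0.0
tool in bed [[0.002, 1.0, 0.001], [1.0, -0.002, 0.0], [0.0, 0.001, -1.0]] [ 0.08  0.39 -0.28  0.9  -0.    1.91]
```

View pics/s1.png

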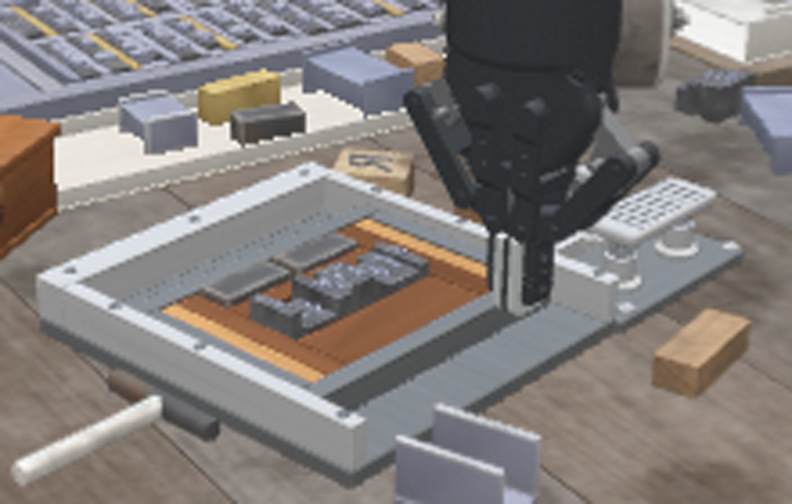

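```bash
python3 - <<'E'
from h import *
from fit import W
p=np.load("p.npy")
for P in [(-141,0,18),(-141,0,31),(-141,0,45),(-130,0,10),(-95,0,27)]: print(P,((proj("scene",W(p,P))[0]-[180,150])*3.6).round())
E
```

```text
(-141, 0, 18) [514. 380.]
(-141, 0, 31) [515. 356.]
(-141, 0, 45) [517. 329.]
(-130, 0, 10) [495. 387.]
(-95, 0, 27) [439. 331.]
```

```bash
python3 - <<'E'
from h import *
from fit import W
p=np.load("p.npy")
a=bot.camera("top");a=cv2.resize(a[130:300,215:405],None,fx=3.5,fy=3.5,interpolation=cv2.INTER_CUBIC)
for z in (18,100): 
  q=(proj("top",W(p,(-141,0,z)))[0]-[215,130])*3.5;cv2.circle(a,tuple(int(v) for v in q),4,(0,0,255) if z==18 else (0,255,0),1)
b=bot.camera("scene");b=cv2.resize(b[150:290,180:400],None,fx=2,fy=2,interpolation=cv2.INTER_CUBIC)
for z in (18,100): 
  q=(proj("scene",W(p,(-141,0,z)))[0]-[180,150])*2;cv2.circle(b,tuple(int(v) for v in q),4,(0,0,255) if z==18 else (0,255,0),1)
print(a.shape,b.shape)
cv2.imwrite("pics/t1.png",a)
E
```

```text
(595, 665, 3) (280, 440, 3)
```

View pics/t1.png

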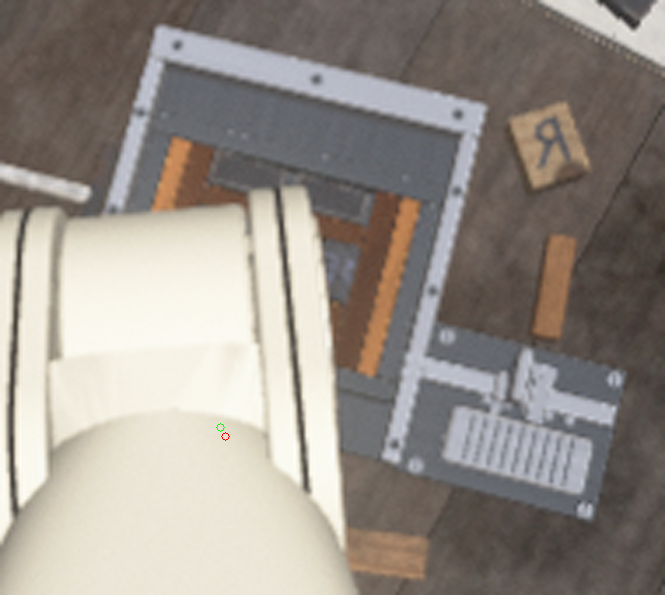

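```bash
python3 - <<'E'
from h import *
from fit import W
p=np.load("p.npy")
b=bot.camera("scene");a=cv2.imread("pics/scene0.png")
m=(cv2.absdiff(a,b).max(2)>40).astype(np.uint8)
n,l,s,c=cv2.connectedComponentsWithStats(m)
i=1+s[1:,4].argmax();print(s[i])
q=proj("scene",W(p,(-141,0,18)))[0];print(q)
for y in range(225,262,2):
    xs=np.where(m[y,300:360])[0]+300;print(y,xs.min() if len(xs) else None,xs.max() if len(xs) else None)
E
```

```text
[ 296    0   74  122 5487]
[322.81157651 255.64194051]
225 315 332
227 315 331
229 316 328
231 319 319
233 319 323
235 321 326
237 None None
239 None None
241 None None
243 None None
245 None None
247 None None
249 None None
251 None None
253 None None
255 None None
257 None None
259 None None
261 None None
```

```bash
python3 - <<'E'
from h import *
from fit import bedpt
p=np.load("p.npy");print(p, bot.get_obs()["eef_pos"])
for z in (0,10,18,30,50,60): print(z,bedpt(p,"scene",[(323,236)],z).round(1), at_z("scene",[(323,236)],z/1e3).round(3))
for c in("scene","top"):
  for n in("type_forme","bed"):
    for P in [(-95,0,27)]: pass
# near bar centre in both cams, as triangulation check: sort block & right near bearer corner
from fit import obs
for (a,b) in((0,6),(1,7),(2,8),(3,9),(4,10)):
    p1,d1=ray("top",obs[a][1]);p2,d2=ray("scene",obs[b][1])
    A=np.c_[d1[0],-d2[0]];t=np.linalg.lstsq(A,p2-p1,rcond=None)[0];x1=p1+t[0]*d1[0];x2=p2+t[1]*d2[0];print(obs[a][2],x1.round(4),x2.round(4))
E
```

```text
[ 6.34686319e-01  1.85842357e-03 -2.59176553e-01  9.25254447e-01
 -2.78768925e-01 -4.87240095e-04 -1.08357702e-01] [0.49864819 0.03872846 0.02623361]
0 [[-76.4 -84.8   0. ]] [[ 0.539 -0.06   0.   ]]
10 [[-87.9 -69.3  10. ]] [[ 0.532 -0.042  0.01 ]]
18 [[-97.1 -57.   18. ]] [[ 0.526 -0.028  0.018]]
30 [[-110.8  -38.4   30. ]] [[ 0.518 -0.006  0.03 ]]
50 [[-133.8   -7.5   50. ]] [[0.503 0.029 0.05 ]]
60 [[-145.2    8.    60. ]] [[0.496 0.047 0.06 ]]
(85, 100, 33) [0.7411 0.0771 0.0326] [0.7417 0.0774 0.0328]
(85, -100, 33) [ 0.6898 -0.1144  0.0331] [ 0.6895 -0.1145  0.0331]
(-130, 100, 33) [0.5347 0.1321 0.0366] [0.5308 0.1305 0.036 ]
(-130, -100, 33) [ 0.4833 -0.0598  0.03  ] [ 0.4847 -0.0594  0.03  ]
(-132, -217, 8) [ 0.4518 -0.1701  0.0107] [ 0.4519 -0.17    0.0107]
```

```bash
python3 - <<'E'
from h import *
b=bot.camera("scene");a=cv2.imread("pics/scene0.png")
m=cv2.absdiff(a,b).max(2)
for y in range(216,266,2): print(y,m[y,308:338].tolist())
E
```

```text
216 [2, 2, 1, 3, 3, 2, 1, 52, 135, 82, 75, 68, 162, 94, 54, 144, 103, 81, 78, 80, 73, 73, 78, 114, 146, 177, 168, 166, 144, 61]
218 [2, 3, 3, 3, 3, 2, 1, 71, 92, 17, 10, 8, 91, 41, 59, 82, 88, 154, 177, 176, 187, 177, 177, 182, 180, 141, 3, 3, 2, 3]
220 [2, 3, 2, 2, 2, 3, 2, 70, 91, 12, 22, 18, 92, 23, 10, 7, 6, 63, 106, 139, 176, 184, 165, 169, 178, 159, 2, 3, 2, 3]
222 [2, 2, 2, 2, 3, 2, 2, 58, 98, 13, 11, 49, 97, 27, 18, 25, 11, 95, 102, 93, 100, 102, 91, 106, 145, 99, 3, 3, 2, 3]
224 [2, 3, 2, 2, 2, 2, 2, 91, 101, 77, 39, 35, 94, 11, 14, 10, 10, 96, 103, 89, 98, 100, 98, 101, 99, 65, 3, 2, 3, 2]
226 [1, 2, 2, 2, 3, 3, 1, 162, 159, 67, 69, 142, 137, 57, 78, 39, 28, 67, 89, 91, 94, 98, 97, 107, 88, 19, 3, 3, 2, 2]
228 [3, 2, 2, 1, 2, 2, 2, 83, 45, 88, 73, 136, 134, 28, 17, 11, 23, 85, 98, 91, 97, 79, 41, 25, 33, 26, 2, 3, 3, 3]
230 [2, 2, 3, 2, 1, 2, 1, 35, 41, 42, 17, 69, 64, 18, 17, 11, 26, 80, 60, 27, 33, 32, 6, 17, 28, 3, 2, 2, 2, 2]
232 [1, 3, 2, 1, 2, 2, 2, 1, 6, 16, 14, 99, 67, 24, 44, 68, 20, 32, 30, 31, 35, 34, 35, 14, 2, 2, 3, 3, 2, 2]
234 [1, 2, 3, 2, 2, 2, 3, 2, 7, 9, 2
[... 800 characters left out ...]
3, 2, 2, 1, 3, 2, 2, 1, 2, 2, 2, 2]
252 [2, 2, 2, 1, 3, 2, 3, 2, 2, 2, 3, 2, 2, 2, 4, 2, 2, 2, 2, 1, 2, 3, 2, 1, 1, 1, 3, 3, 2, 3]
254 [3, 2, 3, 3, 1, 2, 3, 2, 2, 1, 4, 2, 3, 3, 2, 2, 2, 2, 2, 2, 3, 1, 3, 1, 2, 2, 2, 3, 1, 3]
256 [2, 3, 2, 2, 2, 2, 3, 3, 3, 2, 3, 2, 2, 4, 2, 3, 2, 2, 2, 2, 2, 3, 3, 2, 1, 2, 3, 3, 2, 2]
258 [1, 2, 3, 2, 2, 3, 2, 1, 3, 1, 1, 1, 3, 2, 2, 2, 2, 3, 2, 2, 3, 2, 2, 2, 2, 1, 2, 3, 1, 1]
260 [2, 2, 2, 3, 2, 2, 1, 0, 2, 2, 1, 2, 2, 3, 2, 3, 2, 2, 2, 1, 2, 2, 3, 3, 2, 2, 3, 2, 2, 3]
262 [2, 3, 3, 1, 2, 2, 2, 1, 3, 2, 2, 2, 3, 3, 3, 3, 1, 2, 2, 2, 3, 2, 2, 2, 2, 1, 3, 3, 0, 2]
264 [3, 3, 1, 3, 1, 2, 2, 3, 2, 1, 3, 2, 2, 1, 2, 2, 1, 2, 3, 3, 2, 3, 4, 3, 2, 2, 2, 2, 3, 2]
```

>>> move_arm([
  [0,0,0,2,0,0,0],
  [0,0,0,2,0,0,0],
  [0,0,0,1,0,0,0],
  [0,0,0,0,0,0,0],
  [0,0,0,0,0,0,0],
])

```text
clock: 4.7
eef_pos: [0.4972, 0.0387, 0.0197]
tool_rot: [0.793, 0.61, -0.0, -0.0]
ft_force: [0.2, -0.2, -0.6]
grip_width: -0.0002
grasp_force: 0.0
```

```bash
python3 - <<'E'
import st
from h import *
b=bot.camera("scene");a=cv2.imread("pics/scene0.png")
m=cv2.absdiff(a,b).max(2)
print([y for y in range(200,300) if m[y,308:338].max()>25][-1])
E
```

```text
t 4.7 bed xyz [-142.3    0.3   19.7] F bed [ 0.2 -0.2 -0.6] M [0.03 0.01 0.08] w -0.2
tool in bed [[0.001, 1.0, -0.0], [1.0, -0.001, -0.0], [-0.0, -0.0, -1.0]] [ 0.08  0.39 -0.29  0.89  0.    1.91]
239
```

>>> move_arm([
  [0,0,8,0,0,0,0],
  [0,0,0,0,0,0,0],
  [0,0,0,1,0,0,0],
  [0,0,0,1,0,0,0],
  [0,0,0,0,0,0,0],
  [0,0,0,0,0,0,0],
])

```text
clock: 5.25
eef_pos: [0.5049, 0.0366, 0.0177]
tool_rot: [0.793, 0.61, -0.0, -0.0]
ft_force: [-0.4, -0.9, -0.3]
grip_width: 0.0
grasp_force: 0.0
```

>>> move_arm([
  [0,0,0,1,0,0,0],
  [0,0,0,0,0,0,0],
  [0,0,0,0,0,0,0],
])

```text
clock: 5.5
eef_pos: [0.5051, 0.0366, 0.0169]
tool_rot: [0.793, 0.61, -0.0, -0.0]
ft_force: [-0.2, -0.8, -0.9]
grip_width: -0.0
grasp_force: 0.0
```

>>> move_arm([
  [0,0,0,1,0,0,0],
  [0,0,0,1,0,0,0],
  [0,0,0,0,0,0,0],
  [0,0,0,0,0,0,0],
])

```text
clock: 5.83
eef_pos: [0.505, 0.0366, 0.0148]
tool_rot: [0.793, 0.61, -0.0, -0.0]
ft_force: [0.2, 0.2, -0.1]
grip_width: 0.0003
grasp_force: 0.0
```

>>> move_arm([
  [0,0,0,1,0,0,0],
  [0,0,0,1,0,0,0],
  [0,0,0,0,0,0,0],
  [0,0,0,0,0,0,0],
])

```text
clock: 6.17
eef_pos: [0.5051, 0.0366, 0.0128]
tool_rot: [0.793, 0.61, -0.0, -0.0]
ft_force: [0.1, -0.1, 0.3]
grip_width: -0.0001
grasp_force: 0.0
```

```bash
python3 - <<'E'
import st
from h import *
b=bot.camera("scene");a=cv2.imread("pics/scene0.png")
m=cv2.absdiff(a,b).max(2)
print([y for y in range(200,300) if m[y,300:338].max()>25][-1])
cv2.imwrite("pics/s2.png",cv2.resize(b[150:290,200:400],None,fx=4,fy=4,interpolation=cv2.INTER_CUBIC))
E
```

```text
t 6.17 bed xyz [-134.2    0.3   12.8] F bed [ 0.1 -0.1  0.3] M [ 0.04 -0.03  0.08] w -0.1
tool in bed [[0.001, 1.0, -0.0], [1.0, -0.001, -0.0], [-0.0, -0.0, -1.0]] [ 0.07  0.42 -0.27  0.88  0.    1.9 ]
242
```

View pics/s2.png

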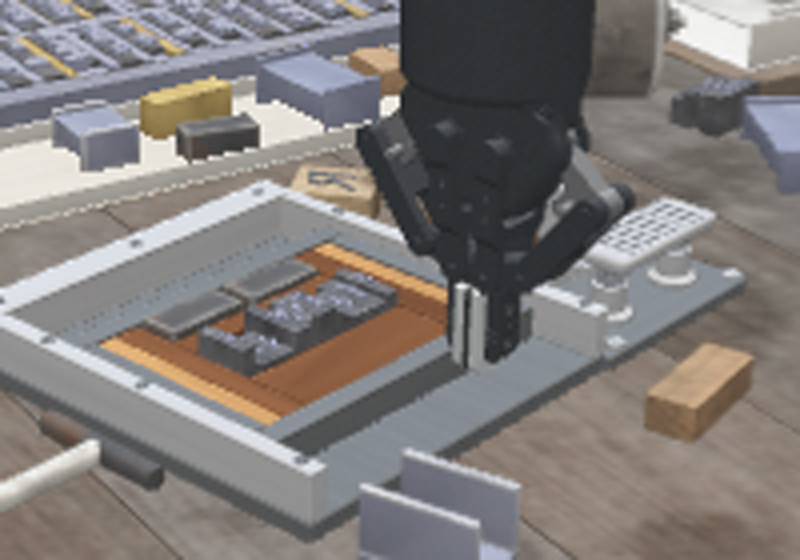

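The picture shows the shut fingertips at (475,365), well above the plate, with no contact force even though the nominal tip height is 5 mm. The reported height therefore seems about 35 mm too low. I'll go down slowly and let contact settle it.

>>> move_arm([
  [0,0,0,2,0,0,0],
  [0,0,0,2,0,0,0],
  [0,0,0,2,0,0,0],
  [0,0,0,2,0,0,0],
  [0,0,0,2,0,0,0],
  [0,0,0,0,0,0,0],
])

```text
clock: 6.72
eef_pos: [0.5047, 0.0365, 0.0023]
tool_rot: [0.793, 0.609, -0.0, -0.0]
ft_force: [-0.5, -0.1, 0.2]
grip_width: -0.0002
grasp_force: 0.0
```

```bash
cat > tip.py <<'E'
import st
from h import *
from fit import bedpt
b=bot.camera("scene");a=cv2.imread("pics/scene0.png")
m=cv2.absdiff(a,b).max(2)
ys=[y for y in range(200,300) if m[y,300:345].max()>25];y=ys[-1];xs=np.where(m[y,300:345]>25)[0]+300
print(y,xs)
for z in (10,20,30,40,50): print(z,bedpt(st.p,"scene",[(xs.mean(),y)],z)[0].round(1))
E
python3 tip.py
```

```text
t 6.72 bed xyz [-134.5    0.2    2.3] F bed [-0.4 -0.2  0.2] M [ 0.02 -0.   -0.  ] w -0.2
tool in bed [[0.001, 1.0, -0.001], [1.0, -0.001, -0.0], [-0.0, -0.001, -1.0]] [ 0.07  0.43 -0.28  0.86 -0.    1.9 ]
247 [316 317]
10 [-105.3  -28.3   10. ]
20 [-116.4  -13.8   20. ]
30 [-127.5    0.8   30. ]
40 [-138.6   15.4   40. ]
50 [-149.7   29.9   50. ]
```

>>> move_arm([
  [0,0,0,2,0,0,0],
  [0,0,0,2,0,0,0],
  [0,0,0,2,0,0,0],
  [0,0,0,2,0,0,0],
  [0,0,0,2,0,0,0],
  [0,0,0,0,0,0,0],
])

```text
clock: 7.27
eef_pos: [0.5048, 0.0366, -0.0076]
tool_rot: [0.793, 0.61, -0.0, -0.0]
ft_force: [-0.7, 0.7, 0.3]
grip_width: -0.0001
grasp_force: 0.0
```

```bash
python3 tip.py
```

```text
t 7.27 bed xyz [-134.5    0.3   -7.6] F bed [-0.9  0.5  0.3] M [ 0.04  0.02 -0.02] w -0.1
tool in bed [[0.001, 1.0, -0.001], [1.0, -0.001, -0.0], [-0.0, -0.001, -1.0]] [ 0.07  0.44 -0.3   0.83 -0.    1.9 ]
252 [316]
10 [-115.9  -13.6   10. ]
20 [-126.8    0.6   20. ]
30 [-137.6   14.8   30. ]
40 [-148.5   29.1   40. ]
50 [-159.3   43.3   50. ]
```

>>> move_arm([
  [0,0,0,2,0,0,0],
  [0,0,0,2,0,0,0],
  [0,0,0,1,0,0,0],
  [0,0,0,1,0,0,0],
  [0,0,0,0,0,0,0],
])

```text
clock: 7.73
eef_pos: [0.505, 0.0366, -0.0134]
tool_rot: [0.793, 0.61, -0.0, -0.0]
ft_force: [-0.3, 0.5, 0.1]
grip_width: -0.0
grasp_force: 0.0
```

>>> move_arm([
  [0,0,0,1,0,0,0],
  [0,0,0,1,0,0,0],
  [0,0,0,0,0,0,0],
])

```text
clock: 7.98
eef_pos: [0.5051, 0.0366, -0.0152]
tool_rot: [0.793, 0.61, -0.0, -0.0]
ft_force: [-0.1, 0.1, -0.1]
grip_width: -0.0002
grasp_force: 0.0
```

```bash
python3 tip.py
```

```text
t 7.98 bed xyz [-134.2    0.4  -15.2] F bed [-0.1  0.1 -0.1] M [-0.03  0.02 -0.03] w -0.2
tool in bed [[0.001, 1.0, -0.0], [1.0, -0.001, -0.0], [-0.0, -0.0, -1.0]] [ 0.07  0.45 -0.3   0.81  0.    1.9 ]
257 [319 320 321]
10 [-131.8   -4.7   10. ]
20 [-142.2    9.4   20. ]
30 [-152.7   23.4   30. ]
40 [-163.2   37.4   40. ]
50 [-173.7   51.5   50. ]
```

>>> move_arm([
  [0,0,0,1,0,0,0],
  [0,0,0,1,0,0,0],
  [0,0,0,0,0,0,0],
])

```text
clock: 8.28
eef_pos: [0.5051, 0.0366, -0.0173]
tool_rot: [0.793, 0.609, -0.0, -0.0]
ft_force: [-0.7, -0.3, 0.6]
grip_width: 0.0003
grasp_force: 0.0
```

>>> move_arm([
  [0,0,0,1,0,0,0],
  [0,0,0,0,0,0,0],
])

```text
clock: 8.45
eef_pos: [0.505, 0.0366, -0.0183]
tool_rot: [0.793, 0.61, -0.0, -0.0]
ft_force: [0.1, 0.2, -0.2]
grip_width: -0.0001
grasp_force: 0.0
```

>>> move_arm([
  [0,0,0,1,0,0,0],
  [0,0,0,0,0,0,0],
])

```text
clock: 8.62
eef_pos: [0.5051, 0.0366, -0.0193]
tool_rot: [0.793, 0.61, -0.0, -0.0]
ft_force: [0.0, -1.1, 0.4]
grip_width: 0.0002
grasp_force: 0.0
```

>>> move_arm([
  [0,0,0,1,0,0,0],
  [0,0,0,0,0,0,0],
])

```text
clock: 8.78
eef_pos: [0.5051, 0.0366, -0.0203]
tool_rot: [0.793, 0.61, -0.0, -0.0]
ft_force: [0.3, 0.0, -0.2]
grip_width: 0.0001
grasp_force: 0.0
```

>>> move_arm([
  [0,0,0,1,0,0,0],
  [0,0,0,0,0,0,0],
])

```text
clock: 8.95
eef_pos: [0.505, 0.0366, -0.0213]
tool_rot: [0.793, 0.61, -0.0, -0.0]
ft_force: [0.1, 0.5, 0.0]
grip_width: 0.0002
grasp_force: 0.0
```

```bash
python3 tip.py
```

```text
t 8.95 bed xyz [-134.2    0.3  -21.3] F bed [-0.   0.5  0. ] M [-0. -0.  0.] w 0.2
tool in bed [[0.001, 1.0, -0.0], [1.0, -0.001, -0.0], [-0.0, -0.0, -1.0]] [ 0.07  0.46 -0.31  0.8  -0.    1.9 ]
260 [317 318 319 320]
10 [-136.2    5.    10. ]
20 [-146.6   18.9   20. ]
30 [-157.    32.7   30. ]
40 [-167.4   46.5   40. ]
50 [-177.8   60.4   50. ]
```

>>> move_arm([
  [0,0,4,0,0,0,0],
  [0,0,4,0,0,0,0],
  [0,0,4,0,0,0,0],
  [0,0,3,0,0,0,0],
  [0,0,3,0,0,0,0],
  [0,0,3,0,0,0,0],
  [0,0,3,0,0,0,0],
  [0,0,2,0,0,0,0],
  [0,0,2,0,0,0,0],
  [0,0,2,0,0,0,0],
])

```text
clock: 9.83
eef_pos: [0.5309, 0.0296, -0.0213]
tool_rot: [0.793, 0.61, -0.002, -0.002]
ft_force: [-6.2, 2.2, 6.8]
grip_width: -0.0001
grasp_force: 4.2
```

```bash
python3 tip.py
```

```text
t 9.83 bed xyz [-107.4    0.2  -21.3] F bed [-6.5  0.6  6.8] M [ 0.39  1.47 -0.04] w -0.1
tool in bed [[0.0, 1.0, -0.006], [1.0, -0.0, -0.0], [-0.0, -0.006, -1.0]] [ 0.05  0.51 -0.23  0.84  0.    1.88]
253 [302 303 310]
10 [-104.2    2.1   10. ]
20 [-115.3   16.    20. ]
30 [-126.4   29.9   30. ]
40 [-137.5   43.8   40. ]
50 [-148.7   57.7   50. ]
```

>>> move_arm([
  [0,0,0,-1,0,0,0],
  [0,0,2,0,0,0,0],
  [0,0,2,0,0,0,0],
  [0,0,2,0,0,0,0],
  [0,0,0,0,0,0,0],
  [0,0,0,0,0,0,0],
])

```text
clock: 10.38
eef_pos: [0.5407, 0.0272, -0.0201]
tool_rot: [0.793, 0.609, 0.0, 0.0]
ft_force: [-1.7, 0.7, -0.0]
grip_width: 0.0
grasp_force: 0.5
```

```bash
python3 - <<'E'
import tip
from h import *
b=tip.b
cv2.imwrite("pics/s3.png",cv2.resize(b[170:290,190:390],None,fx=4,fy=4,interpolation=cv2.INTER_CUBIC))
E
```

```text
t 10.38 bed xyz [-97.3   0.4 -20.1] F bed [-1.8  0.2 -0. ] M [0.03 0.22 0.01] w 0.0
tool in bed [[0.001, 1.0, 0.001], [1.0, -0.001, 0.0], [0.0, 0.001, -1.0]] [ 0.05  0.51 -0.21  0.84 -0.    1.88]
251 [300 301]
10 [-94.   2.  10.]
20 [-105.3   15.9   20. ]
30 [-116.7   29.8   30. ]
40 [-128.    43.7   40. ]
50 [-139.3   57.6   50. ]
```

View pics/s3.png

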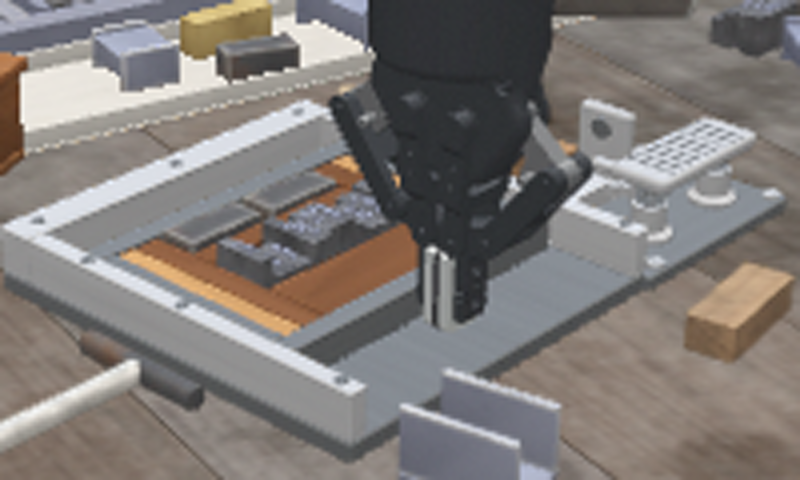

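The picture shows the shut fingers at (440,320) on the near bar, pushing at 1.8 N. Plate contact came at TCP z of about -21, so real tip height is reported z plus about 31 mm.

>>> move_arm([
  [0,0,2,0,0,0,0],
  [0,0,2,0,0,0,0],
  [0,0,2,0,0,0,0],
  [0,0,2,0,0,0,0],
  [0,0,2,0,0,0,0],
  [0,0,2,0,0,0,0],
  [0,0,1,0,0,0,0],
  [0,0,1,0,0,0,0],
  [0,0,0,0,0,0,0],
])

```text
clock: 11.18
eef_pos: [0.5539, 0.0237, -0.0201]
tool_rot: [0.793, 0.609, 0.0, 0.0]
ft_force: [-2.0, 0.2, 0.1]
grip_width: -0.0001
grasp_force: 1.1
```

>>> move_arm([
  [0,0,1,0,0,0,0],
  [0,0,1,0,0,0,0],
  [0,0,0,0,0,0,0],
])

```text
clock: 11.43
eef_pos: [0.5556, 0.0232, -0.0201]
tool_rot: [0.793, 0.61, 0.0, 0.0]
ft_force: [-2.4, 0.1, 0.5]
grip_width: -0.0001
grasp_force: 1.2
```

```bash
python3 st.py
```

```text
t 11.43 bed xyz [-81.9   0.3 -20.1] F bed [-2.4 -0.5  0.5] M [ 0.13  0.46 -0.03] w -0.1
tool in bed [[0.001, 1.0, 0.0], [1.0, -0.001, -0.0], [-0.0, 0.0, -1.0]] [ 0.04  0.54 -0.17  0.86 -0.    1.87]
```

>>> move_arm([
  [0,0,1,0,0,0,0],
  [0,0,0,0,0,0,0],
  [0,0,0,0,0,0,0],
])

```text
clock: 11.68
eef_pos: [0.5566, 0.0229, -0.0201]
tool_rot: [0.793, 0.61, 0.0, 0.0]
ft_force: [-1.1, 0.5, 0.6]
grip_width: 0.0002
grasp_force: 1.2
```

>>> move_arm([
  [0,0,1,0,0,0,0],
  [0,0,0,0,0,0,0],
  [0,0,0,0,0,0,0],
])

```text
clock: 11.93
eef_pos: [0.5575, 0.0227, -0.0201]
tool_rot: [0.793, 0.61, 0.0, 0.0]
ft_force: [-2.5, 0.3, -0.4]
grip_width: -0.0002
grasp_force: 1.2
```

>>> move_arm([
  [0,0,1,0,0,0,0],
  [0,0,0,0,0,0,0],
  [0,0,0,0,0,0,0],
])

```text
clock: 12.18
eef_pos: [0.5582, 0.0224, -0.0201]
tool_rot: [0.793, 0.61, -0.0, -0.0]
ft_force: [-3.4, 0.6, 0.9]
grip_width: 0.0003
grasp_force: 1.5
```

>>> move_arm([
  [0,0,1,0,0,0,0],
  [0,0,0,0,0,0,0],
  [0,0,0,0,0,0,0],
])

```text
clock: 12.43
eef_pos: [0.5583, 0.0224, -0.0202]
tool_rot: [0.793, 0.61, -0.001, -0.001]
ft_force: [-5.0, 1.5, 3.0]
grip_width: 0.0001
grasp_force: 2.6
```

>>> move_arm([
  [0,0,1,0,0,0,0],
  [0,0,0,0,0,0,0],
  [0,0,0,0,0,0,0],
])

```text
clock: 12.68
eef_pos: [0.5582, 0.0224, -0.0204]
tool_rot: [0.793, 0.61, -0.001, -0.002]
ft_force: [-6.5, 2.0, 2.7]
grip_width: -0.0001
grasp_force: 3.6
```

```bash
python3 st.py
```

```text
t 12.68 bed xyz [-79.2   0.3 -20.4] F bed [-6.8  0.3  2.7] M [ 0.39  1.36 -0.02] w -0.1
tool in bed [[0.0, 1.0, -0.004], [1.0, -0.0, -0.0], [-0.0, -0.004, -1.0]] [ 0.04  0.55 -0.16  0.87  0.    1.87]
```

>>> move_arm([
  [0,0,2,0,0,0,0],
  [0,0,2,0,0,0,0],
  [0,0,0,0,0,0,0],
  [0,0,0,0,0,0,0],
])

```text
clock: 13.02
eef_pos: [0.558, 0.0223, -0.0212]
tool_rot: [0.792, 0.61, -0.004, -0.004]
ft_force: [-13.6, 5.0, 8.4]
grip_width: -0.0
grasp_force: 7.3
```

```bash
python3 st.py
```

```text
t 13.02 bed xyz [-79.4   0.1 -21.2] F bed [-14.4   1.4   8.4] M [ 0.79  2.65 -0.03] w -0.0
tool in bed [[-0.0, 1.0, -0.012], [1.0, 0.0, -0.0], [-0.0, -0.012, -1.0]] [ 0.04  0.55 -0.15  0.88  0.    1.87]
```

>>> move_arm([
  [0,0,-8,0,0,0,0],
  [0,0,-12,0,0,0,0],
  [0,0,-3,-10,0,0,0],
  [0,0,0,-25,0,0,0],
  [0,0,0,-30,0,0,0],
  [0.42,0,0,-30,0,0,0],
  [0.42,0,0,-5,0,0,0],
  [0.42,0,0,0,0,0,0],
  [0.42,0,0,0,0,0,0],
])

```text
clock: 13.77
eef_pos: [0.543, 0.0267, 0.0807]
tool_rot: [0.793, 0.609, 0.001, 0.001]
ft_force: [-0.6, 0.4, -0.2]
grip_width: 0.0357
grasp_force: 0.0
```

```bash
python3 st.py; python3 - <<'E'
from h import *
from fit import bedpt
p=np.load("p.npy")
bot.camera("scene");r=bot.outline_of("type_forme","scene");print([(x["conf"],x["rect"]) for x in r[:2]])
E
```

```text
t 13.77 bed xyz [-95.    0.5  80.7] F bed [-0.7  0.3 -0.2] M [-0.    0.01  0.02] w 35.7
tool in bed [[0.001, 1.0, 0.003], [1.0, -0.001, 0.001], [0.001, 0.003, -1.0]] [ 0.05  0.4  -0.09  1.08 -0.    1.88]
[(0.81, [208.2, 200.3, 113.1, 55.7])]
```

>>> move_arm([
  [0.42,-20,2,0,0,0,0],
  [0.42,-33,2,0,0,0,0],
  [0.42,-33,2,0,0,0,0],
  [0.42,-33,2,0,0,0,0],
  [0.42,-33,0,0,0,0,0],
  [0.42,-23,0,0,0,0,0],
  [0.42,-10,0,0,0,0,0],
  [0.42,0,0,0,0,0,0],
  [0.42,0,0,0,0,0,0],
])

```text
clock: 14.62
eef_pos: [0.5015, -0.1537, 0.0789]
tool_rot: [0.793, 0.609, -0.0, -0.001]
ft_force: [0.5, 0.1, 0.3]
grip_width: 0.0359
grasp_force: 0.0
```

>>> move_arm([
  [0.42,0,0,15,0,0,0],
  [0.42,0,0,15,0,0,0],
  [0.42,0,0,10,0,0,0],
  [0.42,0,0,5,0,0,0],
  [0.42,0,0,0,0,0,0],
  [0.42,0,0,0,0,0,0],
])

```text
clock: 15.12
eef_pos: [0.5022, -0.1533, 0.0348]
tool_rot: [0.792, 0.61, -0.0, -0.0]
ft_force: [0.1, -0.5, -0.3]
grip_width: 0.0358
grasp_force: 0.0
```

```bash
python3 st.py; python3 - <<'E'
from h import *
b=bot.camera("scene");cv2.imwrite("pics/s4.png",cv2.resize(b[130:250,280:430],None,fx=5,fy=5,interpolation=cv2.INTER_CUBIC))
E
```

```text
t 15.12 bed xyz [ -88.3 -183.9   34.8] F bed [ 0.2 -0.5 -0.3] M [-0.02  0.01  0.  ] w 35.8
tool in bed [[-0.0, 1.0, -0.001], [1.0, 0.0, 0.0], [0.0, -0.001, -1.0]] [-0.3   0.42 -0.2   0.95  0.    1.53]
```

View pics/s4.png

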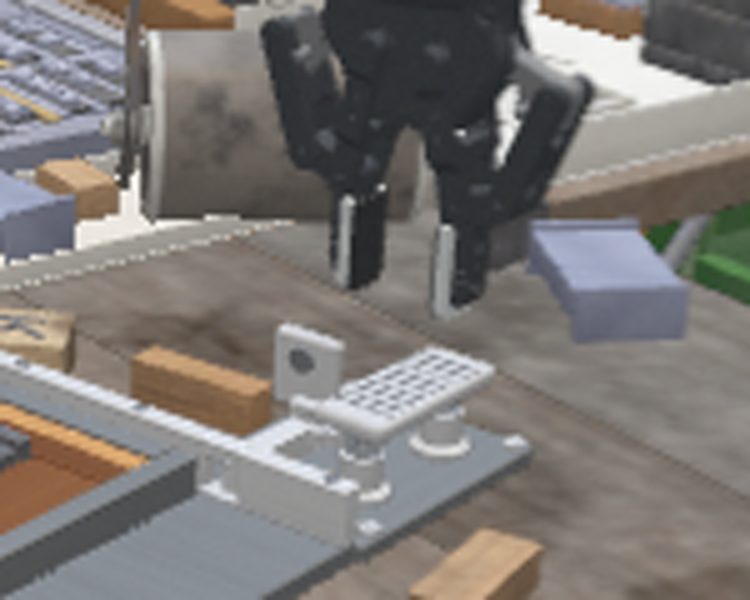

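Fingertips appear at (360,290) for the plate-side finger and (455,318) for the bar-side finger, hanging above and behind the plate. I'll check that against projection.

```bash
python3 - <<'E'
from h import *
from fit import W,bedpt
p=np.load("p.npy")
for x in (-113,-63):
  for z in (30,50,60,70,80): print(x,z,((proj("scene",W(p,(x,-184,z)))[0]-[280,130])*5).round())
print(((proj("scene",W(p,[(-107,-161.5,45),(-52,-149,57),(-82,-149,57)]))-[280,130])*5).round().tolist())
E
```

```text
-113 30 [451. 404.]
-113 50 [455. 357.]
-113 60 [457. 333.]
-113 70 [459. 309.]
-113 80 [461. 284.]
-63 30 [345. 368.]
-63 50 [348. 322.]
-63 60 [350. 298.]
-63 70 [351. 275.]
-63 80 [353. 251.]
[[408.0, 382.0], [273.0, 323.0], [337.0, 344.0]]
```

>>> move_arm([
  [0.42,0,2,5,0,0,0],
  [0.42,0,1,5,0,0,0],
  [0.42,0,0,4,0,0,0],
  [0.42,0,0,2,0,0,0],
  [0.42,0,0,0,0,0,0],
])

```text
clock: 15.58
eef_pos: [0.5044, -0.1547, 0.0182]
tool_rot: [0.793, 0.609, -0.0, -0.001]
ft_force: [0.3, 0.2, 0.4]
grip_width: 0.0358
grasp_force: 0.0
```

>>> move_arm([
  [0.42,0,0,1,0,0,0],
  [0.42,0,0,1,0,0,0],
  [0.42,0,0,0,0,0,0],
  [0.42,0,0,0,0,0,0],
])

```text
clock: 15.92
eef_pos: [0.505, -0.1549, 0.017]
tool_rot: [0.793, 0.609, 0.0, 0.0]
ft_force: [0.2, -0.6, -0.2]
grip_width: 0.0358
grasp_force: 0.0
```

>>> move_arm([
  [0.42,0,0,1,0,0,0],
  [0.42,0,0,0,0,0,0],
  [0.42,0,0,0,0,0,0],
])

```text
clock: 16.17
eef_pos: [0.505, -0.1548, 0.0159]
tool_rot: [0.793, 0.61, 0.0, 0.0]
ft_force: [-0.5, -0.5, -0.2]
grip_width: 0.036
grasp_force: 0.0
```

>>> move_arm([
  [0.42,0,0,1,0,0,0],
  [0.42,0,0,0,0,0,0],
  [0.42,0,0,0,0,0,0],
])

```text
clock: 16.42
eef_pos: [0.5049, -0.1548, 0.0148]
tool_rot: [0.793, 0.61, -0.0, -0.0]
ft_force: [-0.1, -0.5, 0.6]
grip_width: 0.0363
grasp_force: 0.0
```

>>> move_arm([
  [0.42,0,0,1,0,0,0],
  [0.42,0,0,0,0,0,0],
  [0.42,0,0,0,0,0,0],
])

```text
clock: 16.67
eef_pos: [0.5049, -0.1548, 0.0138]
tool_rot: [0.793, 0.61, -0.0, -0.0]
ft_force: [-0.4, 1.0, -0.2]
grip_width: 0.0361
grasp_force: 0.0
```

>>> move_arm([
  [0.42,0,0,1,0,0,0],
  [0.42,0,0,0,0,0,0],
  [0.42,0,0,0,0,0,0],
])

```text
clock: 16.92
eef_pos: [0.5049, -0.1548, 0.0128]
tool_rot: [0.793, 0.61, -0.0, -0.0]
ft_force: [0.8, -0.6, -0.3]
grip_width: 0.0355
grasp_force: 0.0
```

>>> move_arm([
  [0.42,0,0,1,0,0,0],
  [0.42,0,0,0,0,0,0],
  [0.42,0,0,0,0,0,0],
])

```text
clock: 17.17
eef_pos: [0.505, -0.1548, 0.0121]
tool_rot: [0.793, 0.61, 0.0, 0.0]
ft_force: [-0.9, -0.1, 2.3]
grip_width: 0.0359
grasp_force: 1.2
```

>>> move_arm([
  [0.42,0,0,1,0,0,0],
  [0.42,0,0,1,0,0,0],
  [0.42,0,0,1,0,0,0],
  [0.42,0,0,1,0,0,0],
  [0.42,0,0,1,0,0,0],
  [0.42,0,0,1,0,0,0],
  [0.42,0,0,1,0,0,0],
  [0.42,0,0,0,0,0,0],
])

```text
clock: 17.83
eef_pos: [0.5051, -0.1549, 0.0051]
tool_rot: [0.793, 0.609, 0.0, 0.0]
ft_force: [-2.1, 0.6, 6.7]
grip_width: 0.0358
grasp_force: 3.1
```

```bash
python3 st.py
```

```text
t 17.83 bed xyz [ -85.1 -184.7    5.1] F bed [-2.2  0.   6.7] M [ 0.13  0.43 -0.  ] w 35.8
tool in bed [[0.001, 1.0, 0.0], [1.0, -0.001, -0.0], [-0.0, 0.0, -1.0]] [-0.3   0.46 -0.22  0.89 -0.    1.53]
```

>>> move_arm([
  [0.42,0,0,0.7,0,0,0],
  [0.42,2,0,0,0,0,0],
  [0.42,3,0,0,0,0,0],
  [0.42,3,0,0,0,0,0],
  [0.42,3,0,0,0,0,0],
  [0.42,2,0,0,0,0,0],
  [0.42,2,0,0,0,0,0],
  [0.42,2,0,0,0,0,0],
  [0.42,2,0,0,0,0,0],
  [0.42,0,0,0,0,0,0],
])

```text
clock: 18.67
eef_pos: [0.5108, -0.1381, 0.005]
tool_rot: [0.793, 0.609, -0.0, 0.002]
ft_force: [-1.4, -3.3, 6.6]
grip_width: 0.0362
grasp_force: 3.1
```

```bash
python3 st.py
```

```text
t 18.67 bed xyz [ -83.9 -167.     5. ] F bed [-0.6 -3.5  6.6] M [-0.7   0.3   0.09] w 36.2
tool in bed [[0.001, 1.0, 0.003], [1.0, -0.001, -0.003], [-0.003, 0.003, -1.0]] [-0.26  0.46 -0.22  0.88 -0.    1.57]
```

>>> move_arm([
  [0.42,0,0,0.8,0,0,0],
  [0.42,2,0,0,0,0,0],
  [0.42,2,0,0,0,0,0],
  [0.42,2,0,0,0,0,0],
  [0.42,0,0,0,0,0,0],
])

```text
clock: 19.08
eef_pos: [0.5121, -0.1332, 0.0041]
tool_rot: [0.793, 0.609, -0.001, 0.002]
ft_force: [-1.6, -5.3, 6.2]
grip_width: 0.0362
grasp_force: 4.0
```

```bash
python3 st.py
```

```text
t 19.08 bed xyz [ -83.9 -161.9    4.1] F bed [-0.1 -5.5  6.2] M [-1.19  0.49  0.1 ] w 36.2
tool in bed [[0.002, 1.0, 0.003], [1.0, -0.002, -0.005], [-0.005, 0.003, -1.0]] [-0.25  0.46 -0.22  0.88 -0.    1.58]
```

>>> move_arm([
  [0.42,2,0,0,0,0,0],
  [0.42,2,0,0,0,0,0],
  [0.42,2,0,0,0,0,0],
  [0.42,2,0,0,0,0,0],
  [0.42,2,0,0,0,0,0],
  [0.42,0,0,0,0,0,0],
])

```text
clock: 19.58
eef_pos: [0.5147, -0.1235, 0.0041]
tool_rot: [0.793, 0.609, -0.001, 0.003]
ft_force: [-1.4, -5.2, 5.9]
grip_width: 0.0359
grasp_force: 4.1
```

```bash
python3 st.py
```

```text
t 19.58 bed xyz [ -83.8 -151.9    4.1] F bed [ 0.  -5.4  5.9] M [-1.23  0.42  0.13] w 35.9
tool in bed [[0.002, 1.0, 0.003], [1.0, -0.002, -0.005], [-0.005, 0.003, -1.0]] [-0.23  0.46 -0.22  0.88 -0.    1.6 ]
```

>>> move_arm([
  [0.42,2,0,0,0,0,0],
  [0.42,2,0,0,0,0,0],
  [0.42,2,0,0,0,0,0],
  [0.42,2,0,0,0,0,0],
  [0.42,2,0,0,0,0,0],
  [0.42,2,0,0,0,0,0],
  [0.42,2,0,0,0,0,0],
  [0.42,2,0,0,0,0,0],
  [0.42,0,0,0,0,0,0],
])

```text
clock: 20.33
eef_pos: [0.5189, -0.108, 0.0041]
tool_rot: [0.793, 0.609, -0.001, 0.003]
ft_force: [-1.2, -5.7, 6.5]
grip_width: 0.0358
grasp_force: 4.0
```

```bash
python3 st.py
```

```text
t 20.33 bed xyz [ -83.8 -135.9    4.1] F bed [ 0.3 -5.9  6.5] M [-1.21  0.42  0.08] w 35.8
tool in bed [[0.002, 1.0, 0.003], [1.0, -0.002, -0.005], [-0.005, 0.003, -1.0]] [-0.2   0.46 -0.22  0.88 -0.    1.63]
```

>>> move_arm([
  [0.42,1,0,0,0,0,0],
  [0.42,1,0,0,0,0,0],
  [0.42,0,0,0,0,0,0],
])

```text
clock: 20.58
eef_pos: [0.5194, -0.1063, 0.0041]
tool_rot: [0.793, 0.609, -0.001, 0.003]
ft_force: [-1.1, -5.8, 6.0]
grip_width: 0.0358
grasp_force: 4.2
```

>>> move_arm([
  [0.42,1,0,0,0,0,0],
  [0.42,1,0,0,0,0,0],
  [0.42,0,0,0,0,0,0],
])

```text
clock: 20.83
eef_pos: [0.5198, -0.1044, 0.0041]
tool_rot: [0.793, 0.609, -0.001, 0.003]
ft_force: [-2.3, -5.6, 6.2]
grip_width: 0.0362
grasp_force: 4.2
```

>>> move_arm([
  [0.42,1,0,0,0,0,0],
  [0.42,1,0,0,0,0,0],
  [0.42,0,0,0,0,0,0],
])

```text
clock: 21.08
eef_pos: [0.5203, -0.1028, 0.0041]
tool_rot: [0.793, 0.609, -0.001, 0.003]
ft_force: [-1.2, -6.3, 5.3]
grip_width: 0.0359
grasp_force: 5.3
```

```bash
python3 st.py
```

```text
t 21.08 bed xyz [ -83.8 -130.4    4.1] F bed [ 0.4 -6.4  5.3] M [-1.49  0.54 -0.04] w 35.9
tool in bed [[0.003, 1.0, 0.003], [1.0, -0.003, -0.006], [-0.006, 0.003, -1.0]] [-0.19  0.46 -0.22  0.88 -0.01  1.64]
```

>>> move_arm([
  [0.42,1,0,0,0,0,0],
  [0.42,1,0,0,0,0,0],
  [0.42,0,0,0,0,0,0],
])

```text
clock: 21.33
eef_pos: [0.5203, -0.1028, 0.0042]
tool_rot: [0.794, 0.608, -0.003, 0.004]
ft_force: [-2.7, -12.3, 6.9]
grip_width: 0.036
grasp_force: 7.4
```

>>> move_arm([
  [0.42,1,0,0,0,0,0],
  [0.42,0,0,0,0,0,0],
  [0.42,0,0,0,0,0,0],
])

```text
clock: 21.58
eef_pos: [0.5203, -0.1028, 0.0042]
tool_rot: [0.794, 0.608, -0.004, 0.005]
ft_force: [-3.6, -14.3, 6.5]
grip_width: 0.036
grasp_force: 8.5
```

```bash
python3 st.py
```

```text
t 21.58 bed xyz [ -83.8 -130.5    4.2] F bed [  0.2 -14.8   6.5] M [-2.89  0.87 -0.13] w 36.0
tool in bed [[0.005, 1.0, 0.003], [1.0, -0.005, -0.011], [-0.011, 0.003, -1.0]] [-0.19  0.46 -0.22  0.88 -0.01  1.65]
```

>>> move_arm([
  [0.42,-3,0,0,0,0,0],
  [0.42,0,0,-2,0,0,0],
  [0.42,0,0,-3,0,0,0],
  [0.42,0,0,-3,0,0,0],
  [0.42,0,0,-3,0,0,0],
  [0.42,0,0,-2,0,0,0],
  [0.42,0,0,0,0,0,0],
  [0.42,-6,0,0,0,0,0],
  [0.42,-8,0,0,0,0,0],
  [0.42,0,0,0,0,0,0],
])

```text
clock: 22.42
eef_pos: [0.5158, -0.1143, 0.0161]
tool_rot: [0.793, 0.609, -0.0, -0.0]
ft_force: [-0.3, 0.2, -0.4]
grip_width: 0.0359
grasp_force: 0.0
```

>>> move_arm([
  [0.42,-10,0,-10,0,0,0],
  [0.42,0,0,-30,0,0,0],
  [0.42,0,0,-35,0,0,0],
  [0.42,-20,-20,-25,0,0,0],
  [0.42,-30,-25,0,0,0,0],
  [0.42,-30,-25,0,0,0,0],
  [0.42,-30,-25,0,0,0,0],
  [0.42,-30,-25,0,0,0,0],
  [0.42,-30,-25,0,0,0,0],
  [0.42,0,0,0,0,0,0],
])

```text
clock: 23.25
eef_pos: [0.3244, -0.2528, 0.1172]
tool_rot: [0.795, 0.606, -0.001, -0.0]
ft_force: [0.8, -0.5, -0.4]
grip_width: 0.0358
grasp_force: 0.0
```

```bash
python3 st.py; python3 - <<'E'
from h import *
from fit import W,bedpt
p=np.load("p.npy")
for c in("scene","top"):
    b=bot.camera(c);cv2.imwrite(f"pics/{c}_end.png",b)
    for n in("type_forme","bolt","press_bar","thumb_plate"):
        for r in bot.outline_of(n,c)[:1]: print(c,n,round(r["conf"],2),r["rect"])
s=cv2.resize(cv2.imread("pics/scene_end.png")[180:280,185:395],None,fx=3.6,fy=3.6,interpolation=cv2.INTER_CUBIC)[:295]
t=cv2.resize(cv2.imread("pics/top_end.png")[180:285,215:405],None,fx=2.9,fy=2.9,interpolation=cv2.INTER_CUBIC)[:304]
o=np.zeros((599,756,3),np.uint8);o[:295]=s;o[295:295+t.shape[0],:t.shape[1]]=t;cv2.imwrite("pics/end.png",o)
E
```

```text
t 23.25 bed xyz [-234.7 -325.7  117.2] F bed [ 0.9 -0.2 -0.4] M [0.04 0.03 0.03] w 35.8
tool in bed [[0.009, 1.0, -0.002], [1.0, -0.009, -0.002], [-0.002, -0.002, -1.0]] [-0.66  0.13 -0.36  1.08 -0.    1.18]
scene type_forme 0.86 [206.0, 198.9, 115.4, 57.0]
scene bolt 0.71 [314.0, 203.7, 32.4, 32.0]
scene thumb_plate 0.64 [309.8, 200.6, 36.7, 34.1]
top type_forme 0.79 [248.5, 148.4, 95.2, 81.2]
top bolt 0.62 [311.1, 224.9, 53.6, 21.8]
top press_bar 0.59 [340.6, 248.3, 42.8, 24.2]
top thumb_plate 0.72 [317.6, 223.9, 48.4, 20.2]
```

View pics/end.png

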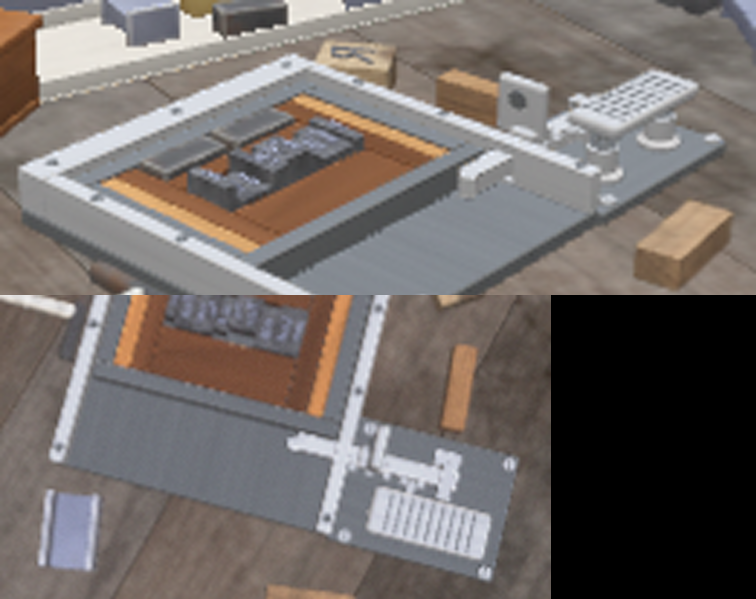

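The bolt nose stands behind the near bar at (485,172), the forme is against the head bearer, and the press bar is back up at (640,95). The loose pieces have not been moved.

>>> move_arm([
  [0.42,0,0,0,0,0,0],
  [0.42,0,0,0,0,0,0],
  [0.42,0,0,0,0,0,0],
])

```text
clock: 24.0
eef_pos: [0.3298, -0.2497, 0.1163]
tool_rot: [0.793, 0.61, -0.0, -0.0]
ft_force: [-0.3, -0.2, 0.8]
grip_width: 0.0359
grasp_force: 0.0
```

```bash
python3 -c "
from workcell import bot
print(bot.job_done())"
```

```text
the job is handed in; nothing more can be done
None
```

The job is handed in at 24 s: the forme is home against the head bearer, the bolt is pushed in to its end stop behind the chase, the catch has sprung back up, and the arm is clear; no verdict was returned.

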